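# Empty the carton machine's catch tray into the tote

## Task

The bench-top carton machine has dropped two finished white cartons into the sloping catch tray under its hood. Collect both from the tray and set them down gently in the black tote, each lying flat on the tote's floor, top face still up, its length roughly along the tote's short side. Leave the tote and the other things on the bench where they stand.

Things in the scene. Friction and masses are not known exactly. Their poses are not given: they have to be found in the camera images.
- machine: Fixed grey bench-top machine, sloping steel catch tray in front. Origin on the bench under the foot of the tray's front lip, mid-width; x into the machine (up the slope), y along the lip. Tray floor rises at 30 degrees from z=50 mm at x=0. Lip 28 mm, side walls 30 mm high (square to the slope), inner faces of walls at y=+-165 mm. Housing x=160 to 310, y=+-175, 245 mm high.
- hood_edge (a point): Middle of the lower front edge of the machine's hood, 45 mm in from the lip and 200 mm above the bench; from here the hood, 350 mm wide and 40 mm high, runs back to the housing over the tray. A gripper coming straight down on a carton's middle strikes it: come in square to the slope, leaning 30 degrees.
- carton_a: Closed white carton, brown tape stripe along its top, 90 (x) by 50 (y) by 45 (z) mm, about 0.2 kg. Origin: centre of its underside; z out of its top face, x along its length. It starts on the sloping tray floor, one end against the front lip, x up the slope, in either half of the tray.
- carton_b: Second carton, identical to carton_a, in the other half of the tray.
- tote: Loose open black plastic tote, 190 (x, short side) by 260 (y, long side) by 80 (z) mm outside, walls and floor 5 mm, 0.7 kg, standing on the bench. Origin: centre of its underside; the inner floor is at z=5 mm, the rim at 80 mm.
- bottle: Bystander: closed white bottle, 60 mm diameter, 150 mm tall. Origin: centre of its underside.
- tape_roll: Bystander: roll of brown tape lying flat, 100 mm diameter, 48 mm high. Origin: centre of its underside.
- wrench: Bystander: steel wrench lying on the bench along its x. Origin: its underside.

How it is judged:
By the outcome, as a careful person would: the job done as asked, in the order asked, and still so for the second after the job is handed in, with the robot touching nothing.
It also fails if it takes over 54 s, if anything falls off the work surface, if the arm or the gripper's body presses on something with over 40 N, if the wrist force passes 120 N, or if a joint passes its speed limit or range.

## Robot

A 6-joint arm with a two-finger parallel gripper is mounted at the origin on the work surface. World frame = base frame: x ahead of the robot, y to its left, z up, the work surface at z = 0. Lengths are in m, angles in rad, forces in N, time in s.
With the tool pointing down it reaches from about 0.35 to 0.775 m from the base axis. Payload 5.5 kg.
Tool frame: the origin (TCP) lies between the finger pads; the fingertips stand 8 mm ahead of it and the grasp point (between the pads) lies 11 mm behind it; z points along the fingers, y is the line along which they close (so a half turn about z gives the same grasp; the last joint's range is limited). The gripper opens to 85 mm and grips with 20 to 120 N. Pads are 22 mm wide; open, the fingers measure 114 mm over their backs; the gripper's body (76 mm by 85 mm) begins 54 mm behind the grasp point. The pads swing forward as they close: fully open they stand 13 mm farther back than shut.
Start: joints at [-0.14, 0.313, 0.046, 1.304, 0, 1.431], TCP at [0.575, -0, 0.239] pointing down, gripper open.
Joint ranges: [-2.76, 2.76], [-0.86, 1.69], [-1.03, 1.26], [-2.2, 2.34], [-1.47, 1.5], [-3.14, 3.14]. Speed limits (rad/s): [2.57, 2.57, 3.14, 3.14, 3.14, 3.14].

## Interface

Orientations are given as a unit quaternion [w, x, y, z].
In Python, from workcell import env gives the robot as it stands.
- The arm moves only by the tool move_arm, never from a script. Its argument "moves" is one flat list of numbers, 5 for each row, row after row: the shift along the world's x, y, z in m, then the turn about the world's z in rad, then the finger opening in m, from 0 to 0.0854. A call has 1 to 12 rows; each row is the pose to reach, as a shift and turn from the pose commanded when the call began; what a row does not reach only later rows make up. A row lasts 1/12 s, in which the tool goes at most 41.7 mm and 7.16 degrees, less where a joint would pass 70% of its speed; a pose out of reach is approached as far as the arm can. A call with a gripper value outside its range is refused whole. The fingers move at their own pace and stop on an object; "newtons" is the grip in N (left out, the last holds). Time passes only in rows, so rows that repeat a pose let the fingers close. It gives the time, the measured TCP pose, the force, the opening and the grip force at its end, in the units of the state.
- env.get_state(): the state, without advancing time (a new reading comes with each control period).
- env.read_camera(name): name is "scene" or "side" or "wrist"; returns a dict with "pixels" (480x640x3 uint8, red, green, blue), "camera_matrix" (3x3 intrinsics, pixels), "rvec" (rotation vector, rad) and "tvec" (3), from world to camera coordinates, as OpenCV has them. Camera axes: x right, y down, z forward; pixel columns grow to the right and rows downward; lengths in m; the calibration is good to about 2 mm. The wrist camera is an equidistant fisheye: a pixel r from the principal point sees the ray r / f radians off the axis. A picture is of the moment at which its call begins. There is no depth.
- env.hand_in(): hands the job in; it is judged then, once.
The state is a dict: "clock": time; "joint_pos": joint angles; "qvel": joint speeds; "tau": joint torques, N m; "tcp_pos": TCP position; "orientation": TCP orientation; "wrist_force": force on the tool from outside, world axes, zero at the start; "ft_torque": the same for the moment, N m; "finger_gap": finger opening in m; "grip_force": force on a finger pad.
Only numpy, scipy, OpenCV 4.12 (cv2) and the standard library are available. Lean on these libraries where they do the work, as an engineer would, in place of code of your own. Each camera call takes 0.05 s, during which the arm holds its last target. There are 200 camera calls.

## Working session

There is one attempt and no reset: what is moved stays moved. The work goes in short steps, Python scripts to look and compute and a tool call to move; the robot and the scene stay as the last step left them, time stands still between calls to the robot, and variables do not carry over. Pictures are saved under pics/ and viewed, at most 10 in all, crops included, and the job is handed in when it is done.

Besides the shell and the picture viewer there is one more tool, called after ">>>" as name(argument=value, ...) on one line, values as JSON. move_arm: Moves the arm, as the interface text tells. Its arguments: {"type":"object","properties":{"moves":{"type":"array"},"newtons":{"type":"number"}},"required":["moves"]}

```bash
mkdir -p pics; cat > h.py <<'E'
import numpy as np, cv2
from workcell import env
def cam(n):
    c=env.read_camera(n); R=cv2.Rodrigues(np.array(c["rvec"],float))[0]
    return c["pixels"],np.array(c["camera_matrix"]),R,np.array(c["tvec"],float).ravel()
def ray(px,K,R,t,fish=False):
    px=np.atleast_2d(np.array(px,float)); x=(px[:,0]-K[0,2])/K[0,0]; y=(px[:,1]-K[1,2])/K[1,1]
    d=np.c_[x,y,np.ones(len(x))]
    if fish:
        r=np.hypot(x,y); d=np.c_[x*np.sinc(r/np.pi)/1,y*np.sinc(r/np.pi),np.cos(r)]
    return -R.T@t, d@R
def onz(px,z,K,R,t,fish=False):
    o,d=ray(px,K,R,t,fish); return o+d*((z-o[2])/d[:,2])[:,None]
def proj(P,K,R,t):
    q=np.atleast_2d(P)@R.T+t; q=q@K.T; return q[:,:2]/q[:,2:]
def save(n,im): cv2.imwrite("pics/"+n,im[...,::-1])
E
python3 - <<'E'
from h import *
for n in("scene","side","wrist"):
    im,K,R,t=cam(n); save(n+"0.png",im); print(n,K[0,0],K[0,2],K[1,2],(-R.T@t).round(3),R[2].round(3))
    np.savez(n+"0.npz",im=im,K=K,R=R,t=t)
print(env.get_state())
E
```

```text
scene 458.54430754817116 317.59323959624743 241.31144830991946 [1.357 0.262 0.901] [-0.716 -0.079 -0.694]
side 515.1404280591561 325.37369769614475 233.05603457712212 [0.252 0.988 0.806] [ 0.292 -0.737 -0.61 ]
wrist 371.64829954431775 323.36235438683923 246.2860098411178 [0.575 0.07  0.373] [-0.002 -0.279 -0.96 ]
{'clock': 0.15, 'joint_pos': array([-1.39605873e-01,  3.13838287e-01,  4.52686841e-02,  1.30359623e+00,
       -4.81662315e-05,  1.43124606e+00]), 'qvel': array([ 3.32452175e-03, -1.82216209e-03,  3.05982823e-03, -2.24528472e-03,
        6.35490546e-05,  1.03115765e-03]), 'tau': array([ 1.76330479e-03, -4.81067133e+01,  2.98815805e+01,  1.39078675e-02,
       -1.10673584e-04, -5.56924022e-05]), 'tcp_pos': array([5.74642145e-01, 2.30678425e-05, 2.38619548e-01]), 'orientation': array([-5.32353030e-04,  7.07126263e-01,  7.07086967e-01, -4.31353490e-04]), 'wrist_force': array([ 0.03011572, -0.0497911 ,  0.29697083]), 'ft_torque': array([-0.03477678, -0.01634723, -0.04442921]), 'grip_force': 0.0, 'finger_gap': 0.0852065189614272}
```

View pics/scene0.png

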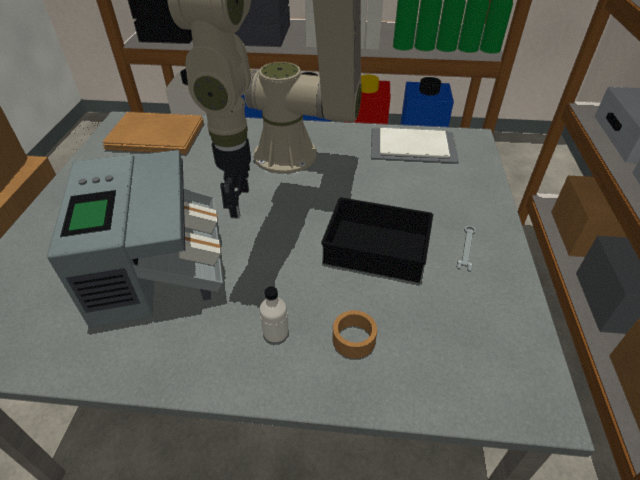

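View pics/side0.png

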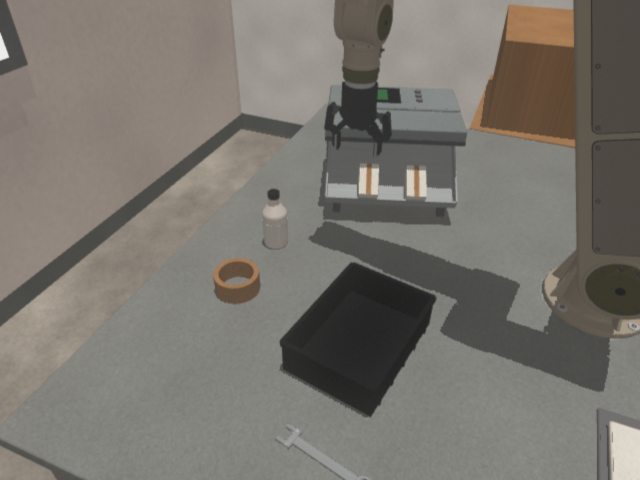

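```bash
python3 - <<'E'
import cv2
a=cv2.imread("pics/side0.png")[75:225,310:475]; cv2.imwrite("pics/sc.png",cv2.resize(a,None,fx=4,fy=4,interpolation=2)[:600])
a=cv2.imread("pics/scene0.png")[140:320,40:240]; cv2.imwrite("pics/cc.png",cv2.resize(a,None,fx=3.3,fy=3.3,interpolation=2)[:600])
E
```

```text
(no output)
```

View pics/sc.png

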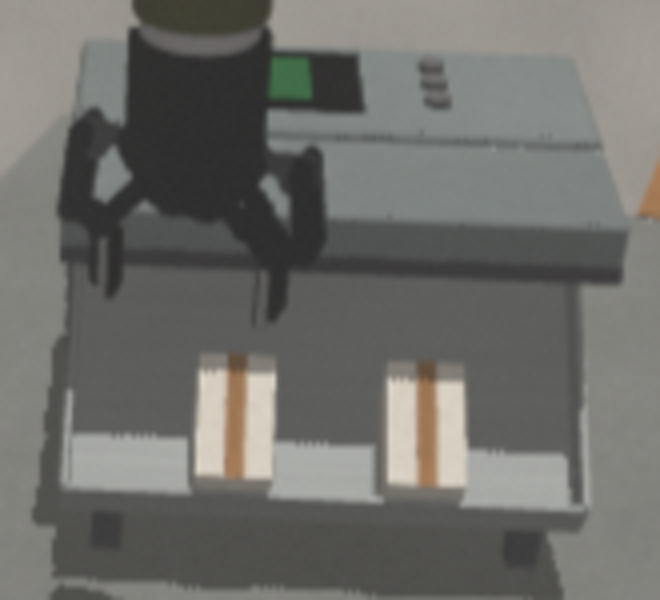

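View pics/wrist0.png

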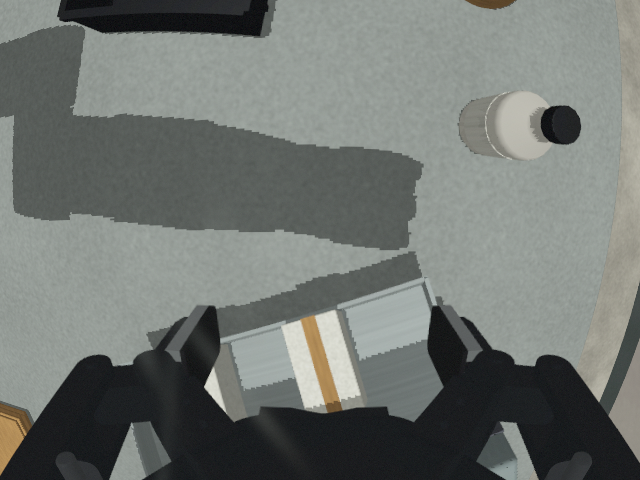

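```bash
cat > m.py <<'E'
from h import *
d=np.load("side0.npz"); C=(d["K"],d["R"],d["t"])
f=lambda p:np.array(p)/4+[309.6,74.6]
def show(n,p,z): 
    P=onz(f(p),z,*C); print(n,P.round(4).tolist(),"len",np.linalg.norm(np.diff(P,axis=0),axis=1).round(4)); return P
H=show("hood",[(62,262),(621,282)],.2)
L=show("lip",[(63,490),(585,510)],.074)
e=H[1]-H[0]; e/=np.linalg.norm(e); print("angle hood/lip",np.arctan2(e[1],e[0]),np.arctan2(*(L[1]-L[0])[1::-1]))
g=(L[1]-L[0]);g/=np.linalg.norm(g)
n=np.array([e[1],-e[0],0]); 
if n[1]>0:n=-n
y=np.array([-n[1],n[0],0])
print("x axis",n,"lip->hood",(H.mean(0)-L.mean(0))@n,"org from hood",H.mean(0)-.045*n,"from lip",L.mean(0)+.016*n)
for nm,p in (("cL",[(193,477),(272,480)]),("cR",[(388,487),(466,488)])): show(nm,p,.089)
for nm,p in (("cLt",[(200,366),(275,371)]),("cRt",[(387,377),(463,380)])): show(nm,p,.134)
# tote, inner rim corners by dark mask
im=d["im"].astype(int); m=((im.max(2)<45)).astype(np.uint8); m[:255]=0
k=max(cv2.findContours(m,0,1)[0],key=cv2.contourArea); print(cv2.contourArea(k),cv2.approxPolyDP(k,6,True)[:,0].tolist())
E
python3 m.py
```

```text
hood [[0.6889, -0.1, 0.2], [0.3591, -0.2163, 0.2]] len [0.3498]
lip [[0.6605, -0.0367, 0.074], [0.3472, -0.1478, 0.074]] len [0.3324]
angle hood/lip -2.802445902750359 -2.800941218558306
x axis [ 0.33268257 -0.94303887 -0.        ] lip->hood 0.06883589614017743 org from hood [ 0.50903441 -0.11571139  0.2       ] from lip [ 0.50913731 -0.1073659   0.074     ]
cL [[0.5821, -0.0624, 0.089], [0.5349, -0.0791, 0.089]] len [0.05]
cR [[0.4651, -0.1007, 0.089], [0.4194, -0.1193, 0.089]] len [0.0493]
cLt [[0.6006, -0.1214, 0.134], [0.5542, -0.1348, 0.134]] len [0.0483]
cRt [[0.4859, -0.1565, 0.134], [0.4402, -0.1724, 0.134]] len [0.0485]
12763.5 [[353, 265], [287, 339], [301, 348], [312, 337], [318, 357], [289, 348], [285, 362], [370, 413], [424, 331], [434, 299]]
```

```bash
python3 - <<'E'
import cv2
a=cv2.imread("pics/side0.png")[255:415,275:445]; a=cv2.convertScaleAbs(a,alpha=2.2); cv2.imwrite("pics/tc.png",cv2.resize(a,None,fx=3.5,fy=3.5,interpolation=2)[:600])
E
```

```text
(no output)
```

View pics/tc.png

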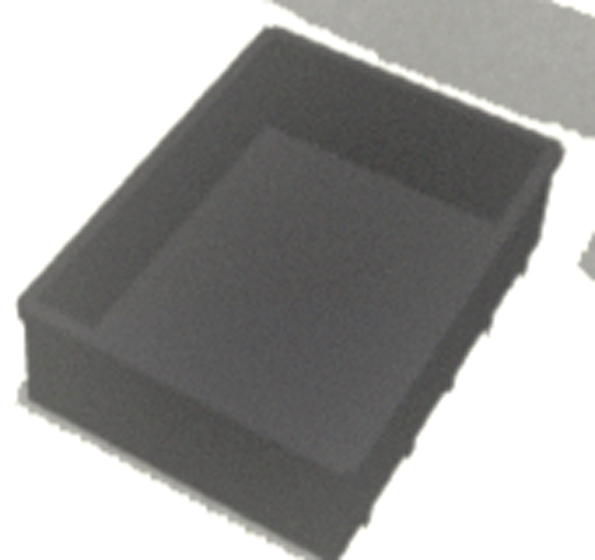

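>>> move_arm(moves=[-0.006,-0.03,0,0.113,0.085,-0.012,-0.06,0,0.226,0.085,-0.0153,-0.0745,0,0.339,0.085,-0.0153,-0.0745,-0.04,0.339,0.085,-0.0153,-0.0745,-0.06,0.339,0.085,-0.0153,-0.0745,-0.06,0.339,0.085], newtons=30)

```text
clock: 0.65
tcp_pos: [0.5565, -0.0742, 0.1745]
orientation: [-0.004, 0.578, 0.816, -0.001]
wrist_force: [-1.7, 0.7, -0.5]
finger_gap: 0.085
grip_force: 0.0
```

```bash
python3 - <<'E'
from h import *
d=np.load("side0.npz"); C=(d["K"],d["R"],d["t"])
f=lambda p:np.array(p)/3.5+[274.6,254.6]
P=onz(f([(20,303),(268,27),(563,148)]),.08,*C); print(P.round(4).tolist(),np.linalg.norm(np.diff(P,axis=0),axis=1))
print("centre",((P[0]+P[2])/2).round(4)); e=P[2]-P[1]; print("short dir",np.degrees(np.arctan2(e[1],e[0]))); e=P[0]-P[1]; print("long dir",np.degrees(np.arctan2(e[1],e[0])))
Q=onz(f([(28,402),(335,560)]),0,*C); print("bench",Q.round(4).tolist())
im,K,R,t=cam("wrist"); save("w1.png",im); np.savez("w1.npz",im=im,K=K,R=R,t=t); s=env.get_state(); print(s["tcp_pos"],s["orientation"])
E
```

```text
[[0.5536, 0.4402, 0.08], [0.5101, 0.184, 0.08], [0.3189, 0.2169, 0.08]] [0.2598354 0.1940239]
centre [0.4362 0.3286 0.08  ]
short dir 170.23764499442314
long dir 80.35858678711787
bench [[0.552, 0.4406, 0.0], [0.3672, 0.4679, 0.0]]
[ 0.55765154 -0.0741994   0.17693057] [-0.00272951  0.57791247  0.81609365 -0.00093472]
```

View pics/w1.png

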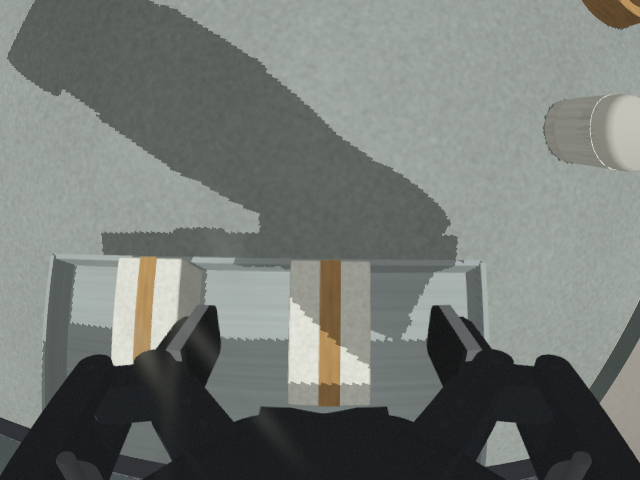

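```bash
python3 - <<'E'
from h import *
d=np.load("w1.npz"); C=(d["K"],d["R"],d["t"],True)
X=np.array([.3327,-.943]);Y=np.array([.943,.3327]);O=np.array([.5083,-.1138])
for n,p,z in (("low-top A",[(291,261),(330,260),(369,260)],.089),("low-top B",[(119,259),(183,261)],.089),("hi-top A",[(289,405),(330,406),(370,405)],.134),("lip",[(55,256),(484,264)],.074)):
    P=onz(p,z,*C)[:,:2]-O; print(n,np.c_[P@X,P@Y].round(4).tolist())
print("tcp",(env.get_state()["tcp_pos"][:2]-O)@np.c_[X,Y])
E
```

```text
low-top A [[-0.0184, 0.0379], [-0.0191, 0.0623], [-0.0191, 0.0867]]
low-top B [[-0.0186, -0.0845], [-0.0179, -0.0341]]
hi-top A [[0.0587, 0.0377], [0.059, 0.0624], [0.0587, 0.0865]]
lip [[-0.0153, -0.1609], [-0.0107, 0.1721]]
tcp [-0.02092411  0.05971362]
```

>>> move_arm(moves=[0.0008,0.0003,-0.033,0,0.085,0.0008,0.0003,-0.065,0,0.085,0.0008,0.0003,-0.0976,0,0.085,0.0008,0.0003,-0.0976,0,0.085,0.0028,-0.0054,-0.0976,0,0.085,0.0048,-0.0111,-0.0976,0,0.085,0.0068,-0.0168,-0.0976,0,0.085,0.0088,-0.0225,-0.0976,0,0.085,0.0088,-0.0225,-0.0976,0,0.085,0.0088,-0.0225,-0.0976,0,0.085])

```text
clock: 1.53
tcp_pos: [0.5694, -0.0979, 0.0829]
orientation: [0.001, 0.578, 0.816, 0.0]
wrist_force: [-0.3, 0.5, 0.2]
finger_gap: 0.0851
grip_force: 0.0
```

>>> move_arm(moves=[0,0,0,0,0.03,0,0,0,0,0.03,0,0,0,0,0.03,0,0,0,0,0.03,0,0,0,0,0.03,0,0,0,0,0.03,0,0,0.005,0,0.03,0,0,0.01,0,0.03,0,0,0.015,0,0.03], newtons=35)

```text
clock: 2.28
tcp_pos: [0.5684, -0.097, 0.0968]
orientation: [-0.0, 0.578, 0.816, -0.0]
wrist_force: [0.5, 0.3, -2.4]
finger_gap: 0.0492
grip_force: 36.8
```

```bash
python3 - <<'E'
from h import *
im,K,R,t=cam("wrist"); save("w2.png",im); s=env.get_state(); print(s["tcp_pos"],s["wrist_force"],s["ft_torque"],s["grip_force"],s["finger_gap"])
E
```

```text
[ 0.56912562 -0.09719572  0.09808087] [-0.09419432  0.04040978 -1.26046279] [ 0.00602198 -0.01931742 -0.02769695] 36.9043493270874 0.04996335318990809
```

View pics/w2.png

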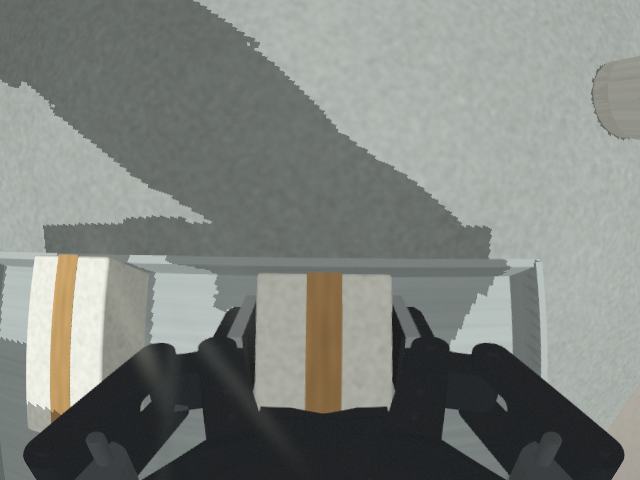

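```bash
cat >> h.py <<'E'
def edge(a,b,K,R,t,w=.05):
    o,d=ray([a,b],K,R,t,True); T=np.array([.0,0,0])
    A=np.c_[d[0],-d[1]]; # horizontal edge, same z: s*d0z=u*d1z ; |s d0-u d1|=w
    s=1/abs(d[0,2]);u=1/abs(d[1,2]); k=w/np.linalg.norm(s*d[0]-u*d[1]); return o+(s*k*d[0]+u*k*d[1])/2
X=np.array([.3327,-.943]);Y=np.array([.943,.3327]);O=np.array([.5083,-.1138])
E
python3 - <<'E'
from h import *
d=np.load("w1.npz"); e=edge((291,261),(369.5,260),d["K"],d["R"],d["t"]); print("before",e,(e[:2]-O)@X)
im,K,R,t=cam("wrist"); e=edge((257,274),(391.5,274),K,R,t); s=env.get_state()["tcp_pos"]; print(e,"rel tcp",(e[:2]-s[:2])@X,(e[:2]-s[:2])@Y,e[2]-s[2],"z-height of ray at plane x")
for z in (.095,.1,.105,.11,.115):
    p=onz([(324,274)],z,K,R,t,True)[0]; print(z,(p[:2]-s[:2])@X)
E
```

```text
before [ 0.56143248 -0.07656945  0.0849518 ] -0.01743123408522066
[ 0.56220617 -0.07607407  0.10424932] rel tcp -0.022363351367670276 0.0003917000025904064 0.006489825913724212 z-height of ray at plane x
0.095 -0.019016087509944168
0.1 -0.020890625869164077
0.105 -0.02276516422838395
0.11 -0.024639702587603826
0.115 -0.02651424094682371
```

>>> move_arm(moves=[0,0,0.01,0,0.03,0,0,0.021,0,0.03,0,0,0.023,0,0.03,-0.005,0.0141,0.023,0,0.03,-0.0116,0.033,0.023,0,0.03,-0.02,0.0566,0.025,0,0.03,-0.0283,0.0802,0.035,0,0.03,-0.0366,0.1037,0.055,0,0.03,-0.0366,0.1037,0.075,0,0.03,-0.0366,0.1037,0.075,0,0.03], newtons=50)

```text
clock: 3.22
tcp_pos: [0.5332, 0.0084, 0.1756]
orientation: [0.003, 0.577, 0.817, 0.001]
wrist_force: [1.8, 0.3, -1.5]
finger_gap: 0.0494
grip_force: 56.9
```

```bash
python3 - <<'E'
from h import *
im,K,R,t=cam("side"); save("s3.png",im); print("bottle,tape",onz([(275,243),(237,287)],0,K,R,t).round(3).tolist())
s=env.get_state(); print(s["tcp_pos"],s["wrist_force"],s["ft_torque"],s["grip_force"],s["finger_gap"],s["joint_pos"].round(2))
im=im[60:260,270:510]; save("s3c.png",cv2.resize(im,None,fx=3,fy=3))
E
```

```text
bottle,tape [[0.739, 0.101, 0.0], [0.746, 0.277, 0.0]]
[0.53313954 0.00759949 0.17390586] [ 0.32933712 -0.37011178 -1.50612939] [0.01871652 0.06325187 0.01246545] 56.92164123058319 0.049245624780409794 [-0.14  0.26 -0.19  1.12  0.    1.09]
```

View pics/s3c.png

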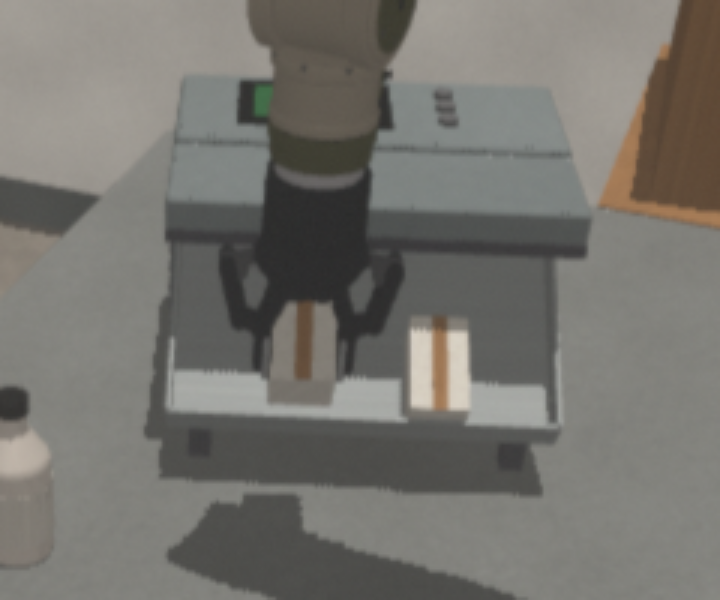

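>>> move_arm(moves=[-0.0051,0.0153,0,0.0425,0.03,-0.0154,0.046,0,0.1276,0.03,-0.0283,0.0843,0,0.2339,0.03,-0.0411,0.1227,0,0.3402,0.03,-0.054,0.161,0,0.4465,0.03,-0.0668,0.1993,0,0.5528,0.03,-0.0797,0.2376,0,0.6591,0.03,-0.0925,0.276,0,0.7654,0.03,-0.1054,0.3143,0,0.8717,0.03,-0.1169,0.3488,0,0.9673,0.03,-0.1246,0.3718,0,1.0311,0.03,-0.1285,0.3833,0,1.063,0.03])

```text
clock: 4.27
tcp_pos: [0.4019, 0.3923, 0.1702]
orientation: [-0.001, 0.082, 0.997, -0.0]
wrist_force: [0.9, -0.9, -1.8]
finger_gap: 0.049
grip_force: 56.9
```

```bash
python3 - <<'E'
from h import *
im,K,R,t=cam("wrist"); save("w4.png",im); s=env.get_state(); print(s["tcp_pos"],s["wrist_force"],s["ft_torque"],s["grip_force"],s["finger_gap"])
print(2*np.degrees(np.arctan2(s["orientation"][2],s["orientation"][1]))-90)
E
```

```text
[0.40180352 0.39290096 0.1702665 ] [ 1.29237527  1.98782514 -1.48550067] [0.10566745 0.03792195 0.08213701] 56.87129080295563 0.048907239666064535
80.67877529930328
```

View pics/w4.png

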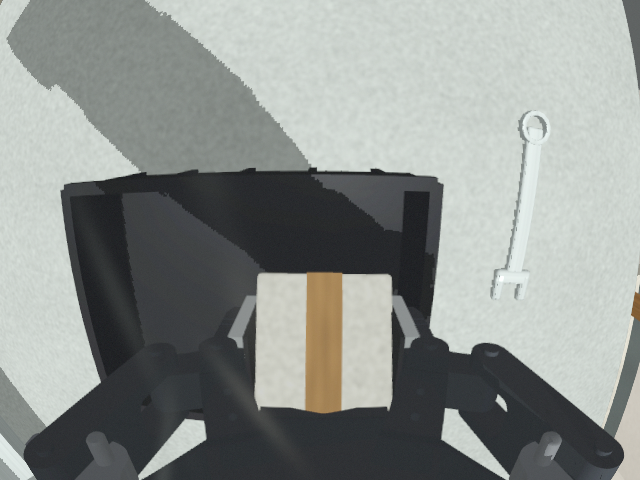

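```bash
python3 - <<'E'
from h import *
im,K,R,t=cam("wrist"); S=np.array([.985,-.17]);L=np.array([.17,.985]);c=np.array([.4362,.3286])
P=onz([(64,187),(440,182),(250,173)],.08,K,R,t,True)[:,:2]-c; print(np.c_[P@S,P@L].round(4).tolist())
e=edge((257,273),(391.5,273),K,R,t); print("low-top",e,(e[:2]-c)@S,(e[:2]-c)@L,env.get_state()["tcp_pos"][2])
E
```

```text
[[-0.0932, -0.1311], [-0.0925, 0.1294], [-0.0963, 0.0117]]
low-top [0.37922724 0.39630778 0.17639855] -0.06762849276888185 0.05700679445890671 0.17036482262828712
```

>>> move_arm(moves=[0,0,-0.03,0,0.03,0,0,-0.06,0,0.03,0,0,-0.09,0,0.03,0,0,-0.112,0,0.03,0,0,-0.122,0,0.03,0,0,-0.126,0,0.03,0,0,-0.126,0,0.03])

```text
clock: 4.95
tcp_pos: [0.4036, 0.3888, 0.0451]
orientation: [-0.001, 0.085, 0.996, -0.001]
wrist_force: [0.7, 0.5, -2.2]
finger_gap: 0.0492
grip_force: 56.9
```

>>> move_arm(moves=[0,0,-0.003,0,0.03,0,0,-0.005,0,0.03,0,0,-0.007,0,0.03,0,0,-0.008,0,0.03,0,0,-0.009,0,0.03,0,0,-0.009,0,0.03], newtons=20)

```text
clock: 5.45
tcp_pos: [0.4035, 0.3901, 0.0369]
orientation: [0.0, 0.084, 0.996, 0.0]
wrist_force: [-0.1, 0.3, -2.1]
finger_gap: 0.0495
grip_force: 56.9
```

```bash
python3 - <<'E'
from h import *
s=env.get_state(); print(s["tcp_pos"],s["wrist_force"],s["ft_torque"],s["grip_force"],s["finger_gap"])
E
```

```text
[0.40345082 0.39010427 0.0369099 ] [-0.10844303  0.33300909 -2.07556967] [-0.02223927  0.06258932  0.00891284] 56.85727536678314 0.049465197900307206
```

>>> move_arm(moves=[0,0,0,0,0.048,0,0,-0.001,0,0.048,0,0,-0.001,0,0.048], newtons=20)

```text
clock: 5.7
tcp_pos: [0.4036, 0.3901, 0.0365]
orientation: [0.0, 0.084, 0.996, 0.0]
wrist_force: [-1.2, 0.1, 4.3]
finger_gap: 0.0492
grip_force: 57.7
```

>>> move_arm(moves=[0,0,0,0,0.05,0,0,0,0,0.05,0,0,0,0,0.05], newtons=20)

```text
clock: 5.95
tcp_pos: [0.4039, 0.3902, 0.0363]
orientation: [0.001, 0.084, 0.996, 0.0]
wrist_force: [-0.2, -1.1, 3.8]
finger_gap: 0.0502
grip_force: 5.7
```

>>> move_arm(moves=[0.0039,-0.0007,-0.0006,0,0.05,0.0073,-0.0013,-0.0013,0,0.05,0.0108,-0.0019,-0.0024,0,0.05,0.0142,-0.0024,-0.0037,0,0.05,0.0177,-0.0031,-0.0055,0,0.05,0.0207,-0.0036,-0.0073,0,0.05,0.0207,-0.0036,-0.0073,0,0.05])

```text
clock: 6.53
tcp_pos: [0.4248, 0.3861, 0.0278]
orientation: [0.0, 0.085, 0.996, -0.0]
wrist_force: [0.4, -0.3, -1.8]
finger_gap: 0.0503
grip_force: 0.8
```

```bash
python3 - <<'E'
from h import *
im,K,R,t=cam("wrist"); save("w5.png",im); s=env.get_state(); print(s["tcp_pos"],s["wrist_force"],s["ft_torque"],s["grip_force"],s["finger_gap"])
h=cv2.cvtColor(im,cv2.COLOR_RGB2HSV)
tape=cv2.inRange(h,(8,80,60),(22,255,255)); tape[:150]=0;tape[430:]=0
ys,xs=np.nonzero(tape[:,290:360]); print("tape rows",ys.min(),ys.max(),xs.min()+290,xs.max()+290)
for r in (ys.min()+2,ys.min()+20,ys.max()-30): 
    g=im[r].astype(int); w=np.nonzero((g[:,0]>95))[0]; w=w[(w>200)&(w<450)]; print(r,w.min(),w.max())
E
```

```text
[0.42445948 0.38591149 0.02784589] [ 0.27990137 -0.14824427 -1.10980979] [ 0.03018114 -0.059744    0.014984  ] 0.8473731949925423 0.049975651407377225
tape rows 293 413 305 342
295 249 397
313 237 410
383 258 389
```

```bash
python3 - <<'E'
from h import *
im=cv2.imread("pics/w5.png"); save("w5c.png",im[250:430,200:450][...,::-1])
c=env.read_camera("wrist"); K=np.array(c["camera_matrix"]);R=cv2.Rodrigues(np.array(c["rvec"]))[0];t=np.array(c["tvec"]).ravel()
g=im[...,2].astype(int)
for r in (288,291,294,297,300,304): print(r,[int(v) for v in g[r,235:415:6]])
S=np.array([.985,-.17]);cc=np.array([.4362,.3286])
for a in ((249,295,397,295),): 
    e=edge(a[:2],a[2:],K,R,t); print(e,(e[:2]-cc)@S)
for z in (.046,.05,.055,.06): print(z,(onz([(324,293)],z,K,R,t,True)[0,:2]-cc)@S)
E
```

```text
288 [58, 61, 60, 179, 186, 184, 182, 184, 188, 185, 191, 190, 188, 184, 185, 181, 184, 181, 188, 185, 185, 190, 184, 178, 186, 183, 186, 39, 38, 39]
291 [57, 59, 57, 188, 187, 185, 186, 190, 187, 193, 191, 189, 185, 187, 183, 186, 184, 189, 187, 189, 190, 188, 183, 189, 185, 189, 191, 41, 38, 41]
294 [57, 62, 60, 199, 204, 199, 203, 206, 203, 208, 207, 207, 170, 171, 174, 166, 171, 171, 192, 204, 207, 205, 193, 202, 204, 207, 205, 115, 38, 42]
297 [59, 62, 142, 200, 204, 202, 206, 207, 208, 210, 208, 207, 169, 171, 173, 165, 170, 170, 193, 207, 206, 206, 199, 203, 207, 208, 206, 166, 62, 41]
300 [55, 61, 141, 200, 202, 201, 205, 205, 209, 207, 206, 206, 169, 171, 174, 167, 170, 169, 191, 203, 203, 203, 206, 202, 203, 206, 205, 152, 130, 40]
304 [57, 111, 140, 204, 203, 198, 201, 208, 204, 200, 203, 205, 168, 170, 175, 165, 170, 168, 197, 205, 202, 203, 208, 204, 202, 205, 209, 146, 141, 40]
[0.40434435 0.38862207 0.04845516] -0.04158156247827763
0.046 -0.04148518535885153
0.05 -0.043216711099322215
0.055 -0.04538111827491051
0.06 -0.04754552545049886
```

View pics/w5.png

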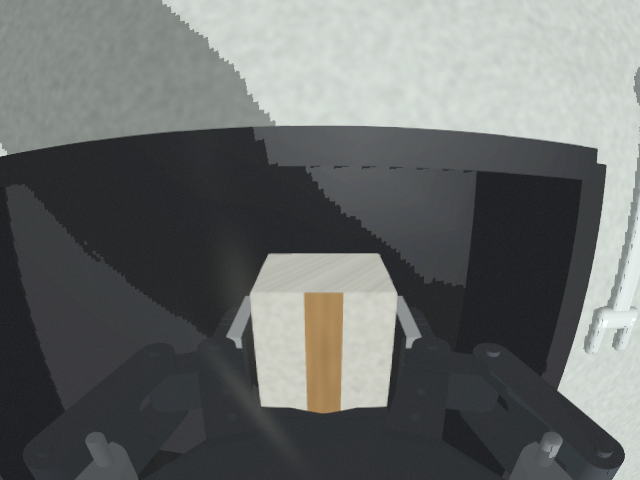

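>>> move_arm(moves=[0,0,0,0,0.054,0,0,0,0,0.06,0,0,0,0,0.065,0,0,0.03,0,0.065,0,0,0.065,0,0.065,0,0,0.105,0,0.065,0,0,0.143,0,0.085,0.0011,-0.0251,0.143,-0.053,0.085,0.0026,-0.0602,0.143,-0.1276,0.085,0.0043,-0.1003,0.143,-0.2126,0.085,0.006,-0.1404,0.143,-0.2976,0.085,0.0077,-0.1805,0.143,-0.3827,0.085])

```text
clock: 7.63
tcp_pos: [0.4314, 0.2045, 0.1717]
orientation: [0.0, 0.274, 0.962, 0.0]
wrist_force: [0.6, -1.0, -0.1]
finger_gap: 0.0849
grip_force: 0.0
```

>>> move_arm(moves=[0.0016,-0.0385,0,-0.0816,0.085,0.0033,-0.077,0,-0.1633,0.085,0.0049,-0.1155,0,-0.2449,0.085,0.0065,-0.154,0,-0.3265,0.085,0.0082,-0.1925,0,-0.4082,0.085,0.0098,-0.231,0,-0.4898,0.085,0.0114,-0.2695,0,-0.5715,0.085,0.0126,-0.2983,0,-0.6327,0.085,0.0136,-0.3208,0,-0.6803,0.085,0.0136,-0.3208,0,-0.6803,0.085])

```text
clock: 8.47
tcp_pos: [0.4461, -0.1189, 0.1718]
orientation: [0.001, 0.58, 0.814, -0.0]
wrist_force: [0.2, -1.6, 0.6]
finger_gap: 0.0851
grip_force: 0.0
```

```bash
python3 - <<'E'
from h import *
im,K,R,t=cam("wrist"); save("w6.png",im); s=env.get_state(); print(s["tcp_pos"],2*np.degrees(np.arctan2(s["orientation"][2],s["orientation"][1]))-90,(s["tcp_pos"][:2]-O)@np.c_[X,Y],s["joint_pos"].round(2))
h=cv2.cvtColor(im,cv2.COLOR_RGB2HSV); tape=cv2.inRange(h,(8,80,60),(22,255,255)); tape[:200]=0;tape[430:]=0
n,l,st,c=cv2.connectedComponentsWithStats(tape)
for i in range(1,n):
    if st[i,4]>200:
        x,y,w,hh=st[i,:4]; r=y+3; cols=np.nonzero(l[r]==i)[0]; p=onz([(cols.mean(),y)],.089,K,R,t,True)[0,:2]-O; print(st[i],p@X,p@Y)
        q=np.nonzero(l[y+hh-5]==i)[0]; p=onz([(q.mean(),y+hh)],.134,K,R,t,True)[0,:2]-O; print(" hi",p@X,p@Y)
# carton A in tote, side view
im,K,R,t=cam("side"); save("s6.png",im); np.savez("s6.npz",im=im,K=K,R=R,t=t)
m=((im.min(2)>110)).astype(np.uint8); m[:262]=0; m[420:]=0; m[:,:280]=0; m[:,440:]=0
h=cv2.cvtColor(im,cv2.COLOR_RGB2HSV); tp=cv2.inRange(h,(8,80,60),(22,255,255)); tp[:255]=0;tp[430:]=0;tp[:,:270]=0
for k,M in (("tape",tp),):
    for c in cv2.findContours(M,0,1)[0]:
        if cv2.contourArea(c)>30:
            b=cv2.boxPoints(cv2.minAreaRect(c)); P=onz(b,.05,K,R,t); S=np.array([.985,-.17]);L=np.array([.17,.985]);cc=np.array([.4362,.3286]);P=P[:,:2]-cc; print(b.round(1).tolist(),np.c_[P@S,P@L].round(4).tolist())
E
```

```text
[ 0.44554645 -0.11687112  0.171575  ] 19.208405232211888 [-0.01798204 -0.06019836] [-0.43  0.13 -0.36  1.08 -0.    0.8 ]
[ 312  250   22  150 3153] -0.020447987599657474 -0.06005204392213816
 hi 0.058026269482084385 -0.06118290743828719
[[324.6000061035156, 339.79998779296875], [326.70001220703125, 335.3999938964844], [369.5, 355.8999938964844], [367.3999938964844, 360.29998779296875]] [[0.0442, 0.0616], [0.0466, 0.0503], [-0.0456, 0.0495], [-0.0471, 0.0604]]
```

>>> move_arm(moves=[0,0,-0.03,0,0.085,0,0,-0.06,0,0.085,0,0,-0.09,0,0.085,0,0,-0.09,0,0.085,0.0021,-0.0059,-0.09,0,0.085,0.0042,-0.0118,-0.09,0,0.085,0.0063,-0.0177,-0.09,0,0.085,0.0083,-0.0236,-0.09,0,0.085,0.0083,-0.0236,-0.09,0,0.085,0.0083,-0.0236,-0.09,0,0.085])

```text
clock: 9.4
tcp_pos: [0.4545, -0.1394, 0.0823]
orientation: [0.001, 0.578, 0.816, 0.0]
wrist_force: [-1.3, 0.2, 0.2]
finger_gap: 0.0849
grip_force: 0.0
```

>>> move_arm(moves=[0,0,0,0,0.03,0,0,0,0,0.03,0,0,0,0,0.03,0,0,0,0,0.03,0,0,0,0,0.03,0,0,0,0,0.03,0,0,0.005,0,0.03,0,0,0.012,0,0.03,0,0,0.025,0,0.03,0,0,0.038,0,0.03,0,0,0.038,0,0.03], newtons=50)

```text
clock: 10.32
tcp_pos: [0.4553, -0.1393, 0.1218]
orientation: [0.002, 0.578, 0.816, 0.0]
wrist_force: [0.1, -0.8, -1.2]
finger_gap: 0.0492
grip_force: 52.1
```

```bash
cat > ed.py <<'E'
from h import *
im,K,R,t=cam("wrist"); s=env.get_state(); print(s["tcp_pos"],s["wrist_force"],s["ft_torque"],s["grip_force"],s["finger_gap"])
h=cv2.cvtColor(im,cv2.COLOR_RGB2HSV); tape=cv2.inRange(h,(8,80,60),(22,255,255)); tape[:230]=0;tape[430:]=0;tape[:,:290]=0;tape[:,360:]=0
ys,xs=np.nonzero(tape); r=ys.min(); print("tape top row",r,"cols",xs[ys==r+3].min(),xs[ys==r+3].max())
g=im[r+4].astype(int).min(1); 
print([int(v) for v in im[r+4,236:416:6].astype(int).min(1)])
E
python3 ed.py
```

```text
[ 0.45485844 -0.13906208  0.12069522] [ 0.11076717  0.43966168 -1.05364098] [ 0.02368434 -0.0227802   0.00446949] 52.064035534858704 0.0493357568935227
tape top row 267 cols 307 341
[121, 119, 121, 118, 150, 153, 152, 156, 156, 156, 157, 156, 62, 64, 65, 59, 62, 65, 154, 157, 153, 147, 149, 153, 155, 151, 118, 114, 114, 115]
```

>>> move_arm(moves=[-0.005,0.0141,0,0,0.03,-0.0116,0.033,0.002,0,0.03,-0.02,0.0566,0.006,0,0.03,-0.0283,0.0802,0.02,0,0.03,-0.0366,0.1037,0.04,0,0.03,-0.0392,0.129,0.052,0.085,0.03,-0.0424,0.1607,0.052,0.1913,0.03,-0.046,0.1955,0.052,0.3083,0.03,-0.0495,0.2303,0.052,0.4252,0.03,-0.0531,0.2651,0.052,0.5421,0.03,-0.0566,0.2999,0.052,0.6591,0.03,-0.0599,0.3316,0.052,0.7654,0.03])

```text
clock: 11.37
tcp_pos: [0.3918, 0.1952, 0.1705]
orientation: [-0.001, 0.228, 0.974, -0.0]
wrist_force: [0.5, -0.4, -1.3]
finger_gap: 0.0495
grip_force: 52.2
```

>>> move_arm(moves=[-0.0032,0.031,0,0.1042,0.03,-0.0059,0.0576,0,0.1934,0.03,-0.0081,0.0797,0,0.2678,0.03,-0.009,0.0886,0,0.2976,0.03,-0.009,0.0886,0,0.2976,0.03])

```text
clock: 11.78
tcp_pos: [0.3834, 0.2832, 0.1704]
orientation: [-0.001, 0.082, 0.997, -0.0]
wrist_force: [0.2, -0.1, -2.1]
finger_gap: 0.0494
grip_force: 52.1
```

```bash
python3 ed.py; python3 - <<'E'
from h import *
s=env.get_state(); print(2*np.degrees(np.arctan2(s["orientation"][2],s["orientation"][1]))-90)
im,K,R,t=cam("wrist"); e=edge((256.5,269),(391,269),K,R,t); S=np.array([.985,-.17]);L=np.array([.17,.985]);cc=np.array([.4362,.3286])
print(e,(e[:2]-cc)@S,(e[:2]-cc)@L,e[2]-s["tcp_pos"][2])
E
```

```text
[0.38360932 0.28198497 0.1705486 ] [-1.29060626 -0.47659482 -1.55293294] [-0.06142731  0.02878403 -0.06522766] 52.10762679576874 0.049283344854592494
tape top row 266 cols 307 341
[62, 59, 70, 66, 181, 183, 181, 185, 186, 185, 187, 185, 82, 83, 86, 80, 85, 83, 182, 184, 181, 175, 176, 179, 183, 181, 35, 34, 33, 34]
80.39212149637865
[0.3596134  0.2855463  0.17613698] -0.06811867074328971 -0.055427613414824814 0.005588380717046065
```

>>> move_arm(moves=[0,0,-0.03,0,0.03,0,0,-0.06,0,0.03,0,0,-0.09,0,0.03,0,0,-0.112,0,0.03,0,0,-0.122,0,0.03,0,0,-0.127,0,0.03,0,0,-0.13,0,0.03,0,0,-0.132,0,0.03,0,0,-0.134,0,0.03,0,0,-0.135,0,0.03,0,0,-0.135,0,0.03])

```text
clock: 12.8
tcp_pos: [0.3854, 0.282, 0.0371]
orientation: [0.001, 0.084, 0.996, 0.0]
wrist_force: [-0.4, 0.8, -1.7]
finger_gap: 0.0494
grip_force: 52.1
```

>>> move_arm(moves=[0,0,-0.001,0,0.048,0,0,-0.0015,0,0.048,0,0,-0.0015,0,0.048], newtons=20)

```text
clock: 13.05
tcp_pos: [0.3855, 0.282, 0.0362]
orientation: [0.001, 0.084, 0.996, 0.0]
wrist_force: [-0.6, -0.2, 7.4]
finger_gap: 0.0492
grip_force: 53.2
```

Contact with the floor (+7 N). Loosen, then pivot flat as before.

>>> move_arm(moves=[0,0,0,0,0.05,0,0,0,0,0.05,0,0,0,0,0.05,0.0039,-0.0007,-0.0006,0,0.05,0.0073,-0.0013,-0.0013,0,0.05,0.0108,-0.0019,-0.0024,0,0.05,0.0142,-0.0024,-0.0037,0,0.05,0.0177,-0.0031,-0.0055,0,0.05,0.0207,-0.0036,-0.0073,0,0.05,0.0207,-0.0036,-0.0073,0,0.05])

```text
clock: 13.88
tcp_pos: [0.4061, 0.2778, 0.0271]
orientation: [-0.0, 0.085, 0.996, -0.0]
wrist_force: [-0.8, 0.2, -1.0]
finger_gap: 0.0497
grip_force: 0.5
```

```bash
python3 ed.py
```

```text
[0.40578501 0.2777676  0.02715098] [-0.28145113  0.23188911 -1.11297009] [ 0.01769266 -0.07997397 -0.04087983] 0.5054552899673581 0.05025591670037594
tape top row 287 cols 304 342
[58, 61, 87, 192, 193, 194, 196, 200, 199, 201, 199, 197, 89, 90, 92, 88, 92, 89, 184, 199, 196, 197, 190, 194, 199, 202, 196, 84, 40, 40]
```

>>> move_arm(moves=[0,0,0,0,0.054,0,0,0,0,0.06,0,0,0,0,0.065,0,0,0.03,0,0.065,0,0,0.065,0,0.065,0,0,0.105,0,0.065,0,0,0.145,0,0.065,0,-0.03,0.165,0,0.065,0,-0.07,0.165,0,0.065,0,-0.11,0.165,0,0.065,0,-0.15,0.165,0,0.065,0,-0.15,0.165,0,0.065])

```text
clock: 14.93
tcp_pos: [0.4053, 0.1227, 0.193]
orientation: [0.0, 0.088, 0.996, -0.001]
wrist_force: [-0.9, 0.5, -0.4]
finger_gap: 0.0653
grip_force: 0.0
```

```bash
python3 - <<'E'
from h import *
S=np.array([.985,-.17]);L=np.array([.17,.985]);cc=np.array([.4362,.3286])
for n in("side","scene"):
    im,K,R,t=cam(n); save(n+"9.png",im)
    h=cv2.cvtColor(im,cv2.COLOR_RGB2HSV); tp=cv2.inRange(h,(8,80,60),(22,255,255))
    ctr=proj([[.4362,.3286,.05]],K,R,t)[0]; mk=np.zeros_like(tp); cv2.circle(mk,tuple(int(v) for v in ctr),75,255,-1); tp&=mk
    for c in cv2.findContours(tp,0,1)[0]:
        if cv2.contourArea(c)>30:
            b=cv2.boxPoints(cv2.minAreaRect(c)); P=onz(b,.05,K,R,t)[:,:2]-cc; print(n,b.round(0).tolist(),np.c_[P@S,P@L].round(4).tolist())
    if n=="side":
        p=np.load("side0.npz")["im"].astype(int); d=(abs(im.astype(int)-p).max(2)>40).astype(np.uint8); d=cv2.morphologyEx(d,cv2.MORPH_OPEN,np.ones((4,4)))
        k,l,st,_=cv2.connectedComponentsWithStats(d); print([s.tolist() for s in st[1:] if s[4]>40])
s=env.get_state(); print(s["clock"],s["tcp_pos"],s["wrist_force"])
E
```

```text
side [[325.0, 340.0], [327.0, 335.0], [370.0, 356.0], [367.0, 360.0]] [[0.0442, 0.0616], [0.0466, 0.0503], [-0.0456, 0.0495], [-0.0471, 0.0604]]
side [[355.0, 305.0], [356.0, 301.0], [396.0, 319.0], [395.0, 323.0]] [[0.0415, -0.0486], [0.0439, -0.0597], [-0.0473, -0.0597], [-0.0489, -0.0491]]
[[335, 0, 59, 131, 5277], [404, 0, 118, 112, 6542], [575, 0, 65, 206, 8185], [356, 90, 22, 10, 199], [326, 104, 13, 25, 222], [406, 112, 43, 21, 789], [398, 146, 46, 62, 1831], [360, 166, 20, 34, 610], [313, 224, 206, 69, 4202], [578, 230, 7, 14, 84], [618, 290, 8, 6, 45], [434, 294, 22, 21, 312], [508, 296, 44, 35, 1130], [550, 297, 8, 6, 41], [351, 298, 51, 47, 1601], [442, 319, 93, 48, 2324], [321, 332, 54, 48, 1708], [606, 339, 33, 58, 1312], [538, 372, 34, 15, 202]]
scene [[394.0, 250.0], [399.0, 226.0], [404.0, 227.0], [398.0, 251.0]] [[0.0463, 0.0482], [-0.0477, 0.0478], [-0.0468, 0.0605], [0.0468, 0.0603]]
scene [[353.0, 241.0], [360.0, 219.0], [365.0, 220.0], [357.0, 242.0]] [[0.0419, -0.0621], [-0.0505, -0.0616], [-0.0478, -0.049], [0.0442, -0.0501]]
15.0333 [0.40559443 0.12661986 0.1929132 ] [ 0.21529935 -0.19777292  0.24877444]
```

Both cartons lie in the tote. In the two views their tapes span 90–92 mm at the z = 50 mm plane, which means they are flat with tops up. Their lengths run along the tote's short side. The tote, bottle, tape roll and wrench show no change.

```bash
python3 -c "
from workcell import env
print(env.hand_in())"
```

```text
the job is handed in; nothing more can be done
None
```

Both cartons are in the tote, flat on its floor with tops up and lengths along the short side; the job was handed in at about 15 s on the robot clock, and the tote, bottle, tape roll and wrench still stand where they were.

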